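Line up the kitchen canisters by height

ROBOT

A 7-joint arm with a two-finger parallel gripper is mounted at the origin on the work surface. World frame = base frame: x ahead of the robot, y to its left, z up, the work surface at z = 0. Lengths are in m, angles in rad, forces in N, time in s.
With the tool pointing down it reaches from about 0.4 to 0.85 m from the base axis. Payload 10.4 kg.
Tool frame: the origin (TCP) lies midway between the tips of the shut fingers; the grasp point (between the pads) lies 19 mm behind it; z points along the fingers, y is the line along which they close (so a half turn about z gives the same grasp; the last joint's range is limited). The gripper opens to 87 mm and grips with 3 to 60 N. Pads are 19 mm wide; open, the fingers measure 117 mm over their backs; the gripper's body (75 mm by 190 mm) begins 51 mm behind the grasp point.
Start: joints at [-1.235, 0.332, -0.065, 1.46, 0.022, 1.35, -0.088], TCP at [0.219, 0.585, 0.223] pointing down, gripper open.
Joint ranges: [-2.6, 2.6], [-0.5, 2.12], [-1.47, 1.34], [0.16, 2.42], [-1.27, 4.41], [0.06, 2.06], [-2.6, 2.6]. Speed limits (rad/s): [2.22, 2.22, 2.79, 2.79, 3.14, 3.14, 3.14].

INTERFACE

Orientations are given as a unit quaternion [w, x, y, z].
In Python, from rig import readout, viewer, bot gives the robot as it stands. The module is installed in compiled form; this text tells all that it offers.
- The arm moves only by the tool servo_tool, never from a script. Its argument "commands" is text: rows parted by semicolons, each of 7 numbers parted by spaces: the opening, from -1 (shut) to 1 (fully open), then the shift along the tool's x, y, z in m, then the turn, a rotation vector about the tool's x, y, z in rad. A call has 1 to 12 rows; each row is the pose to reach, as a shift and turn from the pose commanded when the call began, along the tool's axes at that moment; what a row does not reach only later rows make up. A row lasts 1/8 s, in which the tool goes at most 62.5 mm and 10.7 degrees, less where a joint would pass 70% of its speed; a pose out of reach is approached as far as the arm can. A call with a gripper value outside its range is refused whole. The fingers move at their own pace and stop on an object; "grip_force" is the grip in N (left out, the last holds). Time passes only in rows, so rows that repeat a pose let the fingers close. It gives the time, the measured TCP pose, the force, the opening and the grip force at its end, in the units of the state.
- readout.get_obs(): the state, without advancing time (a new reading comes with each control period).
- viewer.grab_frame(name): name is "scene" or "top"; returns a dict with "pixels" (384x512x3 uint8, red, green, blue), "depth" (384x512 float32, m along the optical axis (not along the pixel's ray), 0 where there is no reading), "fov_y" (degrees; the focal length in pixels is half the picture's height over the tangent of half this angle, whatever the lens; pixels are square), "cx", "cy" (the principal point, pixels), "distortion" ([k1, k2, p1, p2, k3] as OpenCV has them; the pictures are not rectified), "rvec" (rotation vector, rad) and "tvec" (3), from world to camera coordinates, as OpenCV has them. Camera axes: x right, y down, z forward; pixel columns grow to the right and rows downward; lengths in m; the calibration is good to about 2 mm. A picture is of the moment at which its call begins.
- bot.close_job(): hands the job in; it is judged then, once.
The state is a dict: "clock": time; "q": joint angles; "qd": joint speeds; "joint_torque": joint torques, N m; "tcp_pos": TCP position; "tcp_rot": TCP orientation; "contact_force": force on the tool from outside, world axes, zero at the start; "torque": the same for the moment, N m; "width": opening from 0.0 (shut) to 1.0 (fully open); "gripper_force": force on a finger pad.
Only numpy, scipy, OpenCV 4.12 (cv2) and the standard library are available. Lean on these libraries where they do the work, as an engineer would, in place of code of your own. Each camera call takes 0.05 s, during which the arm holds its last target. There are 200 camera calls.

TASK

Put the four white canisters away on the wooden board, upright and each in the middle of its own round cork pad, stepping down in height from the tallest at the end by the kettle to the shortest at the end by the bowls. Set each one down gently, never letting one drop or topple, and leave the mug and the pepper mill where they are.

Things in the scene. Friction and masses are not known exactly. Their poses are not given: they have to be found in the camera images.
- jar_s: The shortest of four matching canisters: plain white ceramic cylinder with a pale wooden lid that does not come off, 50 mm in diameter all the way up and 66 mm tall to the flat top of the lid, on which sits a small wooden knob (18 mm across, 10 mm high). About 0.2 kg. Origin at the centre of the underside, z up. Stands on the counter; grip it round its upper end
- jar_m: The second shortest of four matching canisters: plain white ceramic cylinder with a pale wooden lid that does not come off, 54 mm in diameter all the way up and 88 mm tall to the flat top of the lid, on which sits a small wooden knob (18 mm across, 10 mm high). About 0.27 kg. Origin at the centre of the underside, z up. Stands on the counter; grip it round its upper end
- jar_l: The second tallest of four matching canisters: plain white ceramic cylinder with a pale wooden lid that does not come off, 58 mm in diameter all the way up and 110 mm tall to the flat top of the lid, on which sits a small wooden knob (18 mm across, 10 mm high). About 0.35 kg. Origin at the centre of the underside, z up. Stands on the counter; grip it round its upper end
- jar_xl: The tallest of four matching canisters: plain white ceramic cylinder with a pale wooden lid that does not come off, 62 mm in diameter all the way up and 132 mm tall to the flat top of the lid, on which sits a small wooden knob (18 mm across, 10 mm high). About 0.44 kg. Origin at the centre of the underside, z up. Stands on the counter; grip it round its upper end
- board: Wooden display board lying fixed on the counter behind the canisters, 100 mm deep (its x) by 400 mm long (its y), 18 mm thick, with four round cork pads let in flush in a row, 72 mm across, centred at y = -142.5, -47.5, +47.5 and +142.5 mm, x = 0 in its frame. Origin at the centre of its underside, so the tops of the pads are at z = 18 mm; at zero yaw x points away from the robot, z up
- kettle: Steel stove kettle with a black arched handle, fixed, standing just beyond one end of the board (either end: the ends change from start to start), body 150 mm across, spout 110 mm out from the middle on the side away from the robot, 193 mm tall with its handle. Origin at the centre of its base
- bowls: Stack of white bowls, fixed, standing beyond the other end of the board, 128 mm across, 81 mm tall. Origin at the centre of the base
- mug: Bystander: white mug standing among the canisters, loose, 72 mm across at the rim, 85 mm tall, handle to its +y. Origin at the centre of its underside
- mill: Bystander: dark turned wooden pepper mill standing among the canisters, loose, 52 mm across, 98 mm tall. Origin at the centre of its underside
Not all that is in view belongs to the job. Leave any green look-alike of the jar_l alone. What is shaped like the jar_m but yellow is not meant.

How it is judged:
By the outcome, as a careful person would: the job done as asked, in the order asked, and still so for the second after the job is handed in, with the robot touching nothing.
It also fails if it takes over 109 s, if anything falls off the work surface, if the arm or the gripper's body presses on something with over 40 N, if the wrist force passes 120 N, or if a joint passes its speed limit or range.

## Working session

There is one attempt and no reset: what is moved stays moved. The work goes in short steps, Python scripts to look and compute and a tool call to move; the robot and the scene stay as the last step left them, time stands still between calls to the robot, and variables do not carry over. Pictures are saved under pics/ and viewed, at most 14 in all, crops included, and the job is handed in when it is done.

Besides the shell and the picture viewer there is one more tool, called after "Emit:" as name(argument=value, ...) on one line, values as JSON. servo_tool: Moves the arm, as the interface text tells. Its arguments: {"type":"object","properties":{"commands":{"type":"string"},"grip_force":{"type":"number"}},"required":["commands"]}

```bash
mkdir -p pics; cat > h.py <<'E'
import numpy as np, cv2
from rig import readout, viewer, bot
def grab(n):
    f=viewer.grab_frame(n); h,w=f["pixels"].shape[:2]
    F=h/2/np.tan(np.radians(f["fov_y"])/2)
    f["K"]=np.array([[F,0,f["cx"]],[0,F,f["cy"]],[0,0,1.]]); f["R"]=cv2.Rodrigues(np.array(f["rvec"],float))[0]
    f["d"]=np.array(f["distortion"],float); f["t"]=np.array(f["tvec"],float).ravel(); return f
def rays(f,uv):
    n=cv2.undistortPoints(np.array(uv,float).reshape(-1,1,2),f["K"],f["d"]).reshape(-1,2)
    return np.c_[n,np.ones(len(n))]
def plane(f,uv,z):
    r=rays(f,uv)@f["R"]; c=-f["R"].T@f["t"]
    return c+r*((z-c[2])/r[:,2])[:,None]
def cloud(f):
    h,w=f["depth"].shape; g=np.stack(np.meshgrid(np.arange(w),np.arange(h)),-1).reshape(-1,2)
    p=(rays(f,g)*f["depth"].reshape(-1,1)-f["t"])@f["R"]; p[f["depth"].ravel()==0]=np.nan
    return p.reshape(h,w,3)
def save(f,n,s=1.5): cv2.imwrite("pics/"+n,cv2.resize(f["pixels"][:,:,::-1],None,fx=s,fy=s))
E
python3 - <<'E'
from h import *
for n in("scene","top"):
    f=grab(n); save(f,n+"0.png"); print(n,-f["R"].T@f["t"],f["R"][2],f["fov_y"],f["d"])
    np.savez(n+"0.npz",**{k:f[k] for k in("pixels","depth","K","R","d","t")})
o=readout.get_obs(); print(o)
E
```

```text
scene [ 1.11415295 -0.51568874  0.96107231] [-0.48782727  0.448941   -0.74864981] 43.733092050006604 [-0.07203306  0.          0.          0.          0.        ]
top [0.32952397 0.02550499 1.51503834] [ 0.13563387  0.00445493 -0.99074901] 45.1879469767655 [-0.12979251  0.          0.          0.          0.        ]
{'clock': 0.1, 'q': array([-1.23462005,  0.33280974, -0.06469534,  1.46086655,  0.02161456,
        1.34990602, -0.08851656]), 'qd': array([ 3.13684398e-04, -2.44188793e-03, -7.37263449e-05, -1.84000119e-03,
        9.83329828e-04, -7.86697720e-04, -1.97642180e-04]), 'joint_torque': array([ 1.00921388e-03, -6.24533987e+01,  2.46021064e-02, -3.90719783e+01,
       -6.13882206e-02,  3.66321404e-02,  8.79807340e-05]), 'tcp_pos': array([0.21934244, 0.5848694 , 0.22182843]), 'tcp_rot': array([-7.84032889e-05,  1.78426719e-01,  9.83952991e-01, -6.42103684e-04]), 'contact_force': array([-0.59860354, -0.10072297, -0.41087549]), 'torque': array([-0.06811145,  0.0284514 , -0.00189904]), 'gripper_force': 0.0, 'width': 1.0015605687752898}
```

View pics/scene0.png

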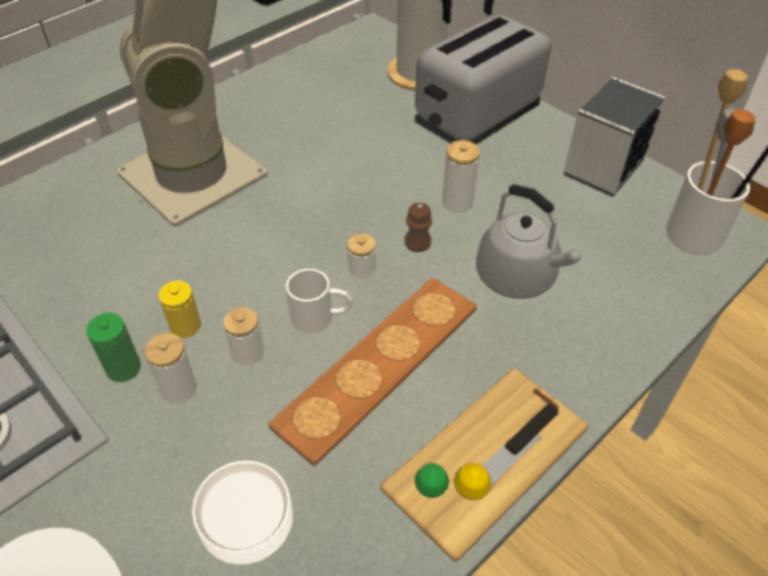

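View pics/top0.png

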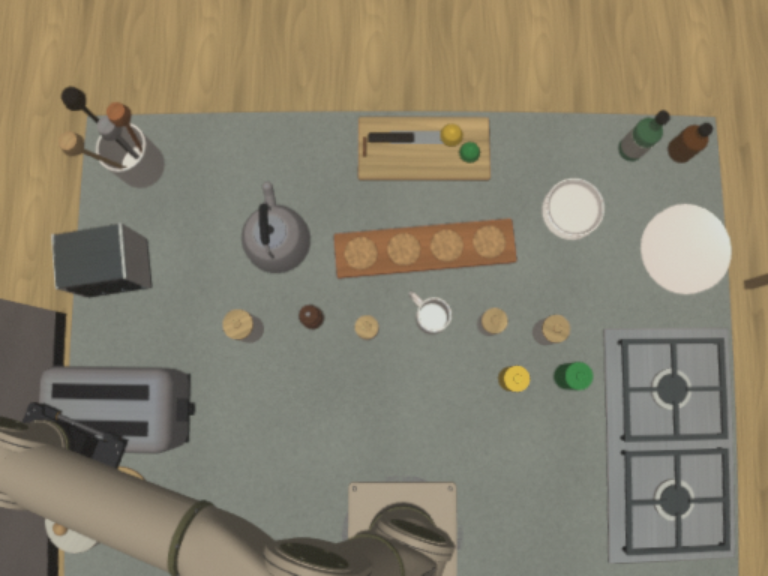

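The top view (768×576 scale) shows, left to right: xl lid (237,324), mill (311,316), s (366,327), mug (433,315), m (494,320), l (556,328). The pads run from (361,253) to (488,241), with the kettle at the left (+y) end. The yellow and green look-alikes are nearer the robot at (516,378) and (576,376).

```bash
python3 - <<'E'
from h import *
f=dict(np.load("top0.npz")); s=dict(np.load("scene0.npz"))
def blob(f,u,v,r,lo=(8,60,90),hi=(25,255,255)):
    hsv=cv2.cvtColor(f["pixels"],cv2.COLOR_RGB2HSV); m=cv2.inRange(hsv,lo,hi)
    k=np.zeros_like(m); cv2.circle(k,(int(u),int(v)),r,255,-1); m&=k
    m=cv2.morphologyEx(m,cv2.MORPH_CLOSE,np.ones((3,3),np.uint8))
    c=max(cv2.findContours(m,0,cv2.CHAIN_APPROX_NONE)[0],key=cv2.contourArea); return c
def fit(f,u,v,z,r=16):
    c=blob(f,u,v,r); (cu,cv_),ax,an=cv2.fitEllipse(c); p=plane(f,[(cu,cv_)],z)[0]
    w=plane(f,c.reshape(-1,2),z); return p,2*np.median(np.linalg.norm(w[:,:2]-p[:2],axis=1)),(cu,cv_)
J=dict(xl=(237,324,.132,462,152),s=(366,327,.066,361,243),m=(494,320,.088,241,322),l=(556,328,.110,166,349))
C=cloud(f)
for n,(u,v,z,su,sv) in J.items():
    a=fit(f,u/1.5,v/1.5,z); b=fit(s,su/1.5,sv/1.5,z,18)
    U,V=map(int,a[2]); print(n,a[0].round(4),round(a[1],4),"scene",b[0].round(4),round(b[1],4),"depth z",np.nanmedian(C[V-4:V+5,U-4:U+5,2]).round(4))
for (u,v),(su,sv) in zip([(361,253),(404,249),(446,245),(488,241)],[(434,309),(398,342),(359,378),(317,417)]):
    out=[]
    for g,(a,b) in((f,(u,v)),(s,(su,sv))):
        H=cv2.cvtColor(g["pixels"],cv2.COLOR_RGB2HSV); 
        if g is f: print(H[int(b/1.5),int(a/1.5)],H[int(b/1.5)-12,int(a/1.5)+13])
        c=blob(g,a/1.5,b/1.5,17 if g is f else 20,(12,60,130)); e=cv2.fitEllipse(c); out.append(plane(g,[e[0]],.018)[0].round(4)); out.append(np.round(e[1],1))
    print("pad",*out)
# cloud-based check: mug, mill
for n,(u,v) in dict(mug=(433,315),mill=(311,316),kettle=(275,237),bowl=(573,208)).items():
    U,V=int(u/1.5),int(v/1.5); print(n,plane(f,[(u/1.5,v/1.5)],.085)[0].round(3), np.nanmax(C[V-8:V+8,U-8:U+8,2]).round(3))
np.save("C.npy",C)
E
```

```text
xl [0.4423 0.3341 0.132 ] 0.0604 scene [0.4462 0.3309 0.132 ] 0.0691 depth z 0.1319
s [0.4429 0.0764 0.066 ] 0.0475 scene [0.4463 0.0738 0.066 ] 0.0533 depth z 0.0657
m [ 0.4543 -0.1893  0.088 ] 0.0524 scene [ 0.4576 -0.1924  0.088 ] 0.0566 depth z 0.0892
l [ 0.436  -0.3122  0.11  ] 0.0562 scene [ 0.4359 -0.3098  0.11  ] 0.0666 depth z 0.1111
[ 16 116 163] [ 13 135 149]
pad [0.6098 0.0922 0.018 ] [30.2 33.8] [0.6115 0.0891 0.018 ] [37.3 39. ]
[ 16 118 164] [ 13 139 147]
pad [ 0.6177 -0.0034  0.018 ] [29.9 33.9] [ 0.6193 -0.0039  0.018 ] [38.  39.5]
[ 16 117 164] [ 14 136 141]
pad [ 0.627  -0.0961  0.018 ] [30.2 33.8] [ 0.6276 -0.0982  0.018 ] [38.6 39.2]
[ 16 117 164] [ 13 135 138]
pad [ 0.6365 -0.1891  0.018 ] [30.  33.9] [ 0.6361 -0.1925  0.018 ] [39.  39.1]
mug [ 0.465 -0.063  0.085] 0.089
mill [0.463 0.19  0.085] 0.099
kettle [0.63  0.27  0.085] 0.191
bowl [ 0.695 -0.365  0.085] 0.075
```

```bash
python3 - <<'E'
from h import *
f=dict(np.load("top0.npz")); s=dict(np.load("scene0.npz"))
for nm,g,(u0,v0) in(("top",f,(425,247)),("scene",s,(378,360))):
    H=cv2.cvtColor(g["pixels"],cv2.COLOR_RGB2HSV).astype(int); 
    m=((H[...,0]<22)&(H[...,1]>80)).astype(np.uint8)
    n,l=cv2.connectedComponents(m); m=(l==l[int(v0/1.5),int(u0/1.5)]).astype(np.uint8)
    c=max(cv2.findContours(m,0,cv2.CHAIN_APPROX_NONE)[0],key=cv2.contourArea)
    w=plane(g,c.reshape(-1,2),.018)[:,:2]; (ce,sz,an)=cv2.minAreaRect(w.astype(np.float32)); 
    b=cv2.boxPoints((ce,sz,an)); e=max(((b[i]-b[i-1]) for i in range(4)),key=np.linalg.norm); e=e/np.linalg.norm(e); e*=np.sign(e[1])
    print(nm,ce,sz,e,[ (np.array(ce)+e*k).round(4).tolist() for k in(.1425,.0475,-.0475,-.1425)])
    hs=cv2.cvtColor(g["pixels"],cv2.COLOR_RGB2HSV)
    for cn,lo,hi,z in(("green",(50,100,40),(80,255,255),.11),("yellow",(22,150,100),(32,255,255),.088)):
        cs=cv2.findContours(cv2.inRange(hs,lo,hi),0,cv2.CHAIN_APPROX_NONE)[0]
        for q in cs:
            if cv2.contourArea(q)>60: print(cn,plane(g,[q.reshape(-1,2).mean(0)],z)[0].round(3))
E
```

```text
top (0.6212467551231384, -0.0497811883687973) (0.10029102116823196, 0.3972037434577942) [-0.09194037  0.99576455] [[0.6081, 0.0921], [0.6169, -0.0025], [0.6256, -0.0971], [0.6343, -0.1917]]
green [ 0.338 -0.351  0.11 ]
green [ 0.811 -0.141  0.11 ]
yellow [ 0.335 -0.231  0.088]
yellow [ 0.857 -0.105  0.088]
scene (0.6262102127075195, -0.05270107090473175) (0.1040964126586914, 0.4023509919643402) [-0.09041782  0.99590397] [[0.6133, 0.0892], [0.6219, -0.0054], [0.6305, -0.1], [0.6391, -0.1946]]
green [ 0.855 -0.177  0.11 ]
green [ 0.382 -0.368  0.11 ]
yellow [ 0.886 -0.13   0.088]
yellow [ 0.368 -0.247  0.088]
```

Emit:
servo_tool(commands="1 0 0 -0.04 0 0 0.18; 1 0 0 -0.08 0 0 0.36; 1 0 0 -0.08 0 0 0.54; 1 0 0 -0.08 0 0 0.72; 1 0 0 -0.08 0 0 0.9; 1 0 0 -0.08 0 0 1.08; 1 0 0 -0.08 0 0 1.212; 1 0 0 -0.08 0 0 1.212", grip_force=20)

```text
clock: 1.1
tcp_pos: [0.2194, 0.5851, 0.3021]
tcp_rot: [0.0, 0.707, 0.707, -0.0]
contact_force: [-0.8, 0.4, 0.4]
width: 0.998
gripper_force: 0.0
```

Emit:
servo_tool(commands="1 -0.04 0.036 0 0 0 0; 1 -0.08 0.072 0 0 0 0; 1 -0.12 0.108 0 0 0 0; 1 -0.16 0.144 0 0 0 0; 1 -0.2 0.18 0 0 0 0; 1 -0.252 0.225 0 0 0 0; 1 -0.252 0.225 0.05 0 0 0; 1 -0.252 0.225 0.10 0 0 0; 1 -0.252 0.225 0.10 0 0 0")

```text
clock: 2.22
tcp_pos: [0.4427, 0.3317, 0.1994]
tcp_rot: [-0.0, 0.706, 0.708, -0.003]
contact_force: [0.2, 0.5, 0.8]
width: 1.001
gripper_force: 0.0
```

```bash
python3 - <<'E'
from h import *
f=grab("scene"); cv2.imwrite("pics/a.png",cv2.resize(f["pixels"][60:260,180:440,::-1],None,fx=3,fy=3))
E
```

```text
(no output)
```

View pics/a.png

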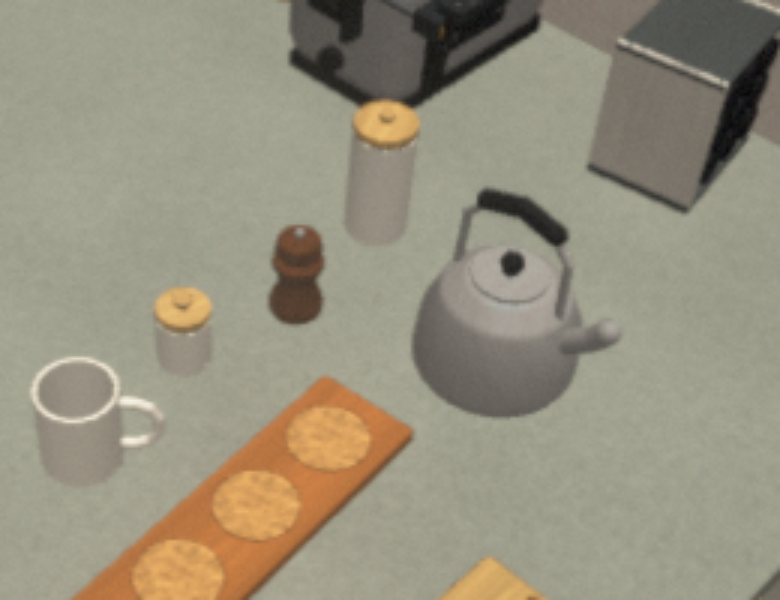

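```bash
python3 - <<'E'
from h import *
f=grab("scene"); p=readout.get_obs()["tcp_pos"]; print(p)
q=np.array([p+[dx,0,0] for dx in(-.045,0,.045)]+[[p[0],p[1],.142]])
u=cv2.projectPoints(q,np.array(f["rvec"],float),f["t"],f["K"],f["d"])[0].reshape(-1,2); print(((u-[180,60])*3).round())
t=grab("top"); g=cloud(t); 
import numpy as np
E
```

```text
[0.4447447  0.33369372 0.20407721]
[[355.  35.]
 [392.  56.]
 [431.  78.]
 [387. 112.]]
```

The fingers straddle the xl lid at crop (387,118), and the projected TCP and knob match it. Descending.

Emit:
servo_tool(commands="1 0 0 0.04 0 0 0; 1 0 0 0.08 0 0 0; 1 0 0 0.111 0 0 0; 1 0 0 0.111 0 0 0; -1 0 0 0.111 0 0 0; -1 0 0 0.111 0 0 0; -1 0 0 0.111 0 0 0; -1 0 0 0.111 0 0 0; -1 0 0 0.111 0 0 0; -1 0 0 0.111 0 0 0", grip_force=25)

```text
clock: 3.62
tcp_pos: [0.4446, 0.3337, 0.0924]
tcp_rot: [-0.0, 0.707, 0.707, 0.001]
contact_force: [-2.5, -0.8, 5.9]
width: 0.71
gripper_force: 25.0
```

Emit:
servo_tool(commands="-1 0 0 -0.02 0 0 0; -1 0 0 -0.05 0 0 0; -1 0 0 -0.1 0 0 0; -1 0 0 -0.15 0 0 0; -1 -0.05 0 -0.15 0 0 0; -1 -0.1 0 -0.15 0 0 0; -1 -0.15 0 -0.15 0 0 0; -1 -0.2 0.03 -0.15 0 0 0; -1 -0.242 0.08 -0.15 0 0 0; -1 -0.242 0.13 -0.15 0 0 0; -1 -0.242 0.1665 -0.15 0 0 0; -1 -0.242 0.1665 -0.15 0 0 0")

```text
clock: 5.12
tcp_pos: [0.6121, 0.0907, 0.2396]
tcp_rot: [0.0, 0.707, 0.707, -0.002]
contact_force: [-0.7, 0.8, -4.0]
width: 0.703
gripper_force: 25.0
```

Emit:
servo_tool(commands="-1 0 0 0.04 0 0 0; -1 0 0 0.08 0 0 0; -1 0 0 0.11 0 0 0; -1 0 0 0.11 0 0 0; -1 0 0 0.11 0 0 0")

```text
clock: 5.75
tcp_pos: [0.6114, 0.0914, 0.133]
tcp_rot: [0.0, 0.707, 0.707, 0.001]
contact_force: [-0.1, -0.2, -3.4]
width: 0.706
gripper_force: 25.0
```

```bash
python3 - <<'E'
from h import *
f=grab("scene"); cv2.imwrite("pics/b.png",cv2.resize(f["pixels"][60:260,180:440,::-1],None,fx=3,fy=3))
o=readout.get_obs();print(o["tcp_pos"],o["contact_force"],o["width"])
E
```

```text
[0.6117096  0.09136691 0.13336935] [ 0.9694577  -0.22131288 -2.80062911] 0.7074297413016165
```

View pics/b.png

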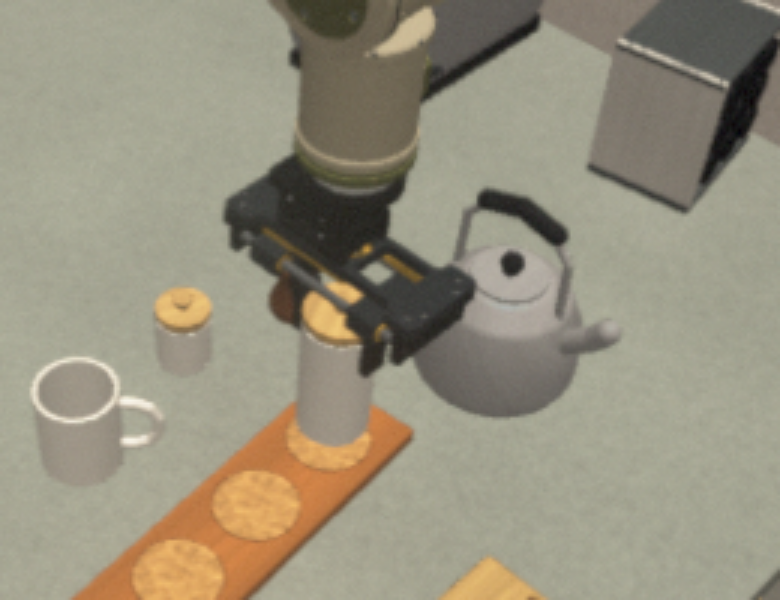

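The xl jar hangs upright, centred above the kettle-end pad (crop (333,440)). Lowering gently.

Emit:
servo_tool(commands="-1 0 0 0.005 0 0 0; -1 0 0 0.01 0 0 0; -1 0 0 0.014 0 0 0; -1 0 0 0.017 0 0 0; -1 0 0 0.019 0 0 0; -1 0 0 0.02 0 0 0; -1 0 0 0.02 0 0 0")

```text
clock: 6.68
tcp_pos: [0.611, 0.0913, 0.1115]
tcp_rot: [-0.0, 0.707, 0.707, 0.0]
contact_force: [0.6, 0.1, -3.8]
width: 0.709
gripper_force: 25.0
```

Emit:
servo_tool(commands="-1 0 0 0.0007 0 0 0; -1 0 0 0.0014 0 0 0; -1 0 0 0.002 0 0 0; -1 0 0 0.002 0 0 0")

```text
clock: 7.18
tcp_pos: [0.6111, 0.0915, 0.1105]
tcp_rot: [-0.0, 0.707, 0.707, 0.0]
contact_force: [-3.6, 1.1, 6.4]
width: 0.705
gripper_force: 25.0
```

Emit:
servo_tool(commands="0.5 0 0 0 0 0 0; 0.7 0 0 0 0 0 0; 1 0 0 0 0 0 0; 1 0 0 0 0 0 0; 1 0 0 0 0 0 0; 1 0 0 -0.03 0 0 0; 1 0 0 -0.08 0 0 0; 1 0 0 -0.13 0 0 0; 1 0 0 -0.16 0 0 0; 1 0 0 -0.16 0 0 0")

```text
clock: 8.43
tcp_pos: [0.6121, 0.0912, 0.2722]
tcp_rot: [0.001, 0.707, 0.707, 0.002]
contact_force: [-0.5, -0.0, -1.1]
width: 1.001
gripper_force: 0.0
```

Emit:
servo_tool(commands="1 -0.05 -0.02 0 0 0 0; 1 -0.1 -0.042 0 0 0 0; 1 -0.15 -0.064 0 0 0 0; 1 -0.2 -0.086 0 0 0 0; 1 -0.25 -0.108 0 0 0 0; 1 -0.3 -0.13 0 0 0 0; 1 -0.35 -0.152 0 0 0 0; 1 -0.402 -0.1745 0 0 0 0; 1 -0.402 -0.1745 0.05 0 0 0; 1 -0.402 -0.1745 0.09 0 0 0; 1 -0.402 -0.1745 0.09 0 0 0")

```text
clock: 9.8
tcp_pos: [0.4345, -0.3097, 0.1767]
tcp_rot: [-0.003, 0.707, 0.707, -0.001]
contact_force: [-0.0, 0.5, 0.4]
width: 1.001
gripper_force: 0.0
```

```bash
python3 - <<'E'
from h import *
f=grab("scene"); a=f["pixels"][130:330,20:330,::-1].copy(); cv2.imwrite("pics/c.png",cv2.resize(a,None,fx=2.5,fy=2.5))
p=readout.get_obs()["tcp_pos"]; q=np.array([p+[dx,0,0] for dx in(-.045,0,.045)]+[[p[0],p[1],.12]])
u=cv2.projectPoints(q,np.array(f["rvec"],float),f["t"],f["K"],f["d"])[0].reshape(-1,2); print(p,((u-[20,130])*2.5).round())
E
```

```text
[ 0.4357288  -0.31042654  0.17893352] [[180. 174.]
 [207. 203.]
 [236. 234.]
 [223. 245.]]
```

View pics/c.png

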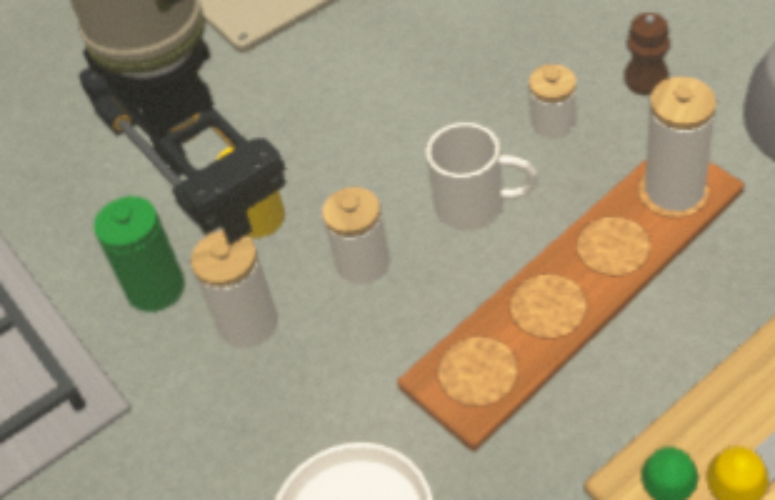

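The xl jar is centred on its pad. The fingers line up with the l knob at crop (223,248).

Emit:
servo_tool(commands="1 0 0 0.04 0 0 0; 1 0 0 0.08 0 0 0; 1 0 0 0.11 0 0 0; 1 0 0 0.11 0 0 0; -1 0 0 0.11 0 0 0; -1 0 0 0.11 0 0 0; -1 0 0 0.11 0 0 0; -1 0 0 0.11 0 0 0; -1 0 0 0.11 0 0 0; -1 0 0 0.11 0 0 0", grip_force=25)

```text
clock: 11.1
tcp_pos: [0.437, -0.3109, 0.07]
tcp_rot: [0.0, 0.707, 0.707, 0.0]
contact_force: [0.7, 1.4, 5.2]
width: 0.662
gripper_force: 25.0
```

Emit:
servo_tool(commands="-1 0 0 -0.02 0 0 0; -1 0 0 -0.06 0 0 0; -1 0 0 -0.11 0 0 0; -1 0 0 -0.15 0 0 0; -1 0.05 0.03 -0.15 0 0 0; -1 0.1 0.06 -0.15 0 0 0; -1 0.15 0.09 -0.15 0 0 0; -1 0.2 0.12 -0.15 0 0 0; -1 0.25 0.15 -0.15 0 0 0; -1 0.307 0.183 -0.15 0 0 0; -1 0.307 0.183 -0.15 0 0 0; -1 0.307 0.183 -0.15 0 0 0")

```text
clock: 12.6
tcp_pos: [0.6189, -0.0039, 0.2185]
tcp_rot: [-0.0, 0.707, 0.707, -0.001]
contact_force: [-0.3, -1.0, -4.4]
width: 0.66
gripper_force: 25.0
```

Emit:
servo_tool(commands="-1 0 0 0.04 0 0 0; -1 0 0 0.08 0 0 0; -1 0 0 0.105 0 0 0; -1 0 0 0.115 0 0 0; -1 0 0 0.121 0 0 0; -1 0 0 0.125 0 0 0; -1 0 0 0.128 0 0 0; -1 0 0 0.13 0 0 0; -1 0 0 0.13 0 0 0")

```text
clock: 13.72
tcp_pos: [0.6195, -0.0037, 0.0896]
tcp_rot: [-0.0, 0.707, 0.707, 0.0]
contact_force: [-0.6, 0.2, -3.3]
width: 0.662
gripper_force: 25.0
```

Emit:
servo_tool(commands="-1 0 0 0.0007 0 0 0; -1 0 0 0.0014 0 0 0; -1 0 0 0.002 0 0 0; -1 0 0 0.002 0 0 0")

```text
clock: 14.22
tcp_pos: [0.6196, -0.0038, 0.0881]
tcp_rot: [0.0, 0.707, 0.707, 0.0]
contact_force: [-2.8, 0.4, 5.1]
width: 0.658
gripper_force: 25.0
```

Contact; release and go on to m, at (.456,-.191).

Emit:
servo_tool(commands="0.5 0 0 0 0 0 0; 0.7 0 0 0 0 0 0; 1 0 0 0 0 0 0; 1 0 0 0 0 0 0; 1 0 0 0 0 0 0; 1 0 0 -0.03 0 0 0; 1 0 0 -0.08 0 0 0; 1 0 0 -0.13 0 0 0; 1 0 0 -0.16 0 0 0; 1 0 0 -0.16 0 0 0")

```text
clock: 15.48
tcp_pos: [0.6206, -0.004, 0.2501]
tcp_rot: [0.001, 0.707, 0.707, 0.002]
contact_force: [0.1, -0.1, -0.2]
width: 1.004
gripper_force: 0.0
```

Emit:
servo_tool(commands="1 -0.05 -0.04 0 0 0 0; 1 -0.09 -0.08 0 0 0 0; 1 -0.13 -0.12 0 0 0 0; 1 -0.187 -0.163 0 0 0 0; 1 -0.187 -0.163 0.05 0 0 0; 1 -0.187 -0.163 0.1 0 0 0; 1 -0.187 -0.163 0.1 0 0 0; 1 -0.187 -0.163 0.1 0 0 0")

```text
clock: 16.48
tcp_pos: [0.4571, -0.1909, 0.1488]
tcp_rot: [0.0, 0.707, 0.707, 0.0]
contact_force: [1.6, 0.2, 0.2]
width: 1.0
gripper_force: 0.0
```

```bash
python3 - <<'E'
from h import *
f=grab("scene"); a=f["pixels"][130:330,20:330,::-1].copy(); cv2.imwrite("pics/d.png",cv2.resize(a,None,fx=2.5,fy=2.5))
p=readout.get_obs()["tcp_pos"]; q=np.array([p+[dx,0,0] for dx in(-.045,0,.045)]+[[p[0],p[1],.098]])
u=cv2.projectPoints(q,np.array(f["rvec"],float),f["t"],f["K"],f["d"])[0].reshape(-1,2); print(p,((u-[20,130])*2.5).round())
E
```

```text
[ 0.45753159 -0.19101134  0.1492128 ] [[313. 140.]
 [341. 167.]
 [371. 195.]
 [350. 203.]]
```

View pics/d.png

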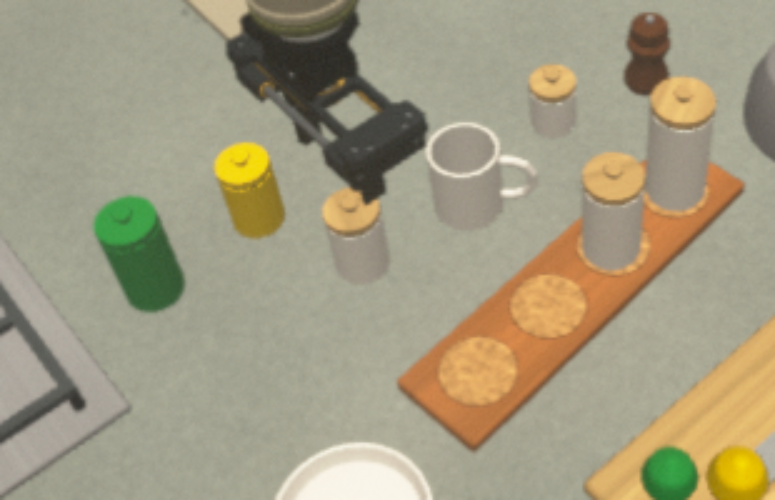

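The l jar is centred on the second pad, and the gripper is over the m knob at crop (350,203).

Emit:
servo_tool(commands="1 0 0 0.04 0 0 0; 1 0 0 0.08 0 0 0; 1 0 0 0.102 0 0 0; 1 0 0 0.102 0 0 0; -1 0 0 0.102 0 0 0; -1 0 0 0.102 0 0 0; -1 0 0 0.102 0 0 0; -1 0 0 0.102 0 0 0; -1 0 0 0.102 0 0 0; -1 0 0 0.102 0 0 0", grip_force=25)

```text
clock: 17.77
tcp_pos: [0.4566, -0.1907, 0.0458]
tcp_rot: [-0.0, 0.707, 0.707, 0.0]
contact_force: [-2.4, 0.6, 5.5]
width: 0.615
gripper_force: 25.0
```

Next target is pad 3 at (.628,-.0985): Y +.092, X +.1715.

Emit:
servo_tool(commands="-1 0 0 -0.02 0 0 0; -1 0 0 -0.06 0 0 0; -1 0 0 -0.11 0 0 0; -1 0 0 -0.15 0 0 0; -1 0.03 0.04 -0.15 0 0 0; -1 0.06 0.08 -0.15 0 0 0; -1 0.092 0.13 -0.15 0 0 0; -1 0.092 0.1715 -0.15 0 0 0; -1 0.092 0.1715 -0.15 0 0 0; -1 0.092 0.1715 -0.15 0 0 0")

```text
clock: 19.02
tcp_pos: [0.6272, -0.0995, 0.1949]
tcp_rot: [-0.0, 0.707, 0.707, -0.001]
contact_force: [-0.3, -0.7, -2.8]
width: 0.617
gripper_force: 25.0
```

Emit:
servo_tool(commands="-1 0 0 0.04 0 0 0; -1 0 0 0.08 0 0 0; -1 0 0 0.105 0 0 0; -1 0 0 0.115 0 0 0; -1 0 0 0.121 0 0 0; -1 0 0 0.125 0 0 0; -1 0 0 0.128 0 0 0; -1 0 0 0.13 0 0 0; -1 0 0 0.13 0 0 0")

```text
clock: 20.15
tcp_pos: [0.628, -0.0988, 0.0656]
tcp_rot: [-0.0, 0.707, 0.707, 0.0]
contact_force: [0.2, 0.3, -2.7]
width: 0.613
gripper_force: 25.0
```

Emit:
servo_tool(commands="-1 0 0 0.0007 0 0 0; -1 0 0 0.0014 0 0 0; -1 0 0 0.002 0 0 0; -1 0 0 0.002 0 0 0")

```text
clock: 20.65
tcp_pos: [0.628, -0.0988, 0.0639]
tcp_rot: [-0.0, 0.707, 0.707, 0.0]
contact_force: [-3.4, 1.0, 3.6]
width: 0.613
gripper_force: 25.0
```

Emit:
servo_tool(commands="0.5 0 0 0 0 0 0; 0.7 0 0 0 0 0 0; 1 0 0 0 0 0 0; 1 0 0 0 0 0 0; 1 0 0 0 0 0 0; 1 0 0 -0.03 0 0 0; 1 0 0 -0.08 0 0 0; 1 0 0 -0.13 0 0 0; 1 0 0 -0.17 0 0 0; 1 0 0 -0.17 0 0 0")

```text
clock: 21.9
tcp_pos: [0.6294, -0.0994, 0.2369]
tcp_rot: [0.002, 0.707, 0.707, 0.002]
contact_force: [0.6, 1.0, -0.5]
width: 1.0
gripper_force: 0.0
```

Emit:
servo_tool(commands="1 0.04 -0.042 0 0 0 0; 1 0.08 -0.084 0 0 0 0; 1 0.12 -0.126 0 0 0 0; 1 0.1735 -0.1835 0 0 0 0; 1 0.1735 -0.1835 0.05 0 0 0; 1 0.1735 -0.1835 0.1 0 0 0; 1 0.1735 -0.1835 0.1 0 0 0; 1 0.1735 -0.1835 0.1 0 0 0")

```text
clock: 22.9
tcp_pos: [0.4452, 0.0746, 0.1348]
tcp_rot: [0.0, 0.707, 0.707, 0.0]
contact_force: [0.8, -0.0, 0.0]
width: 1.0
gripper_force: 0.0
```

```bash
python3 - <<'E'
from h import *
f=grab("scene"); a=f["pixels"][110:310,110:420,::-1].copy(); cv2.imwrite("pics/e.png",cv2.resize(a,None,fx=2.5,fy=2.5))
p=readout.get_obs()["tcp_pos"]; q=np.array([p+[dx,0,0] for dx in(-.045,0,.045)]+[[p[0],p[1],.076]])
u=cv2.projectPoints(q,np.array(f["rvec"],float),f["t"],f["K"],f["d"])[0].reshape(-1,2); print(p,((u-[110,110])*2.5).round())
E
```

```text
[0.44564069 0.0747422  0.13519042] [[296.  61.]
 [325.  83.]
 [356. 105.]
 [327. 124.]]
```

View pics/e.png

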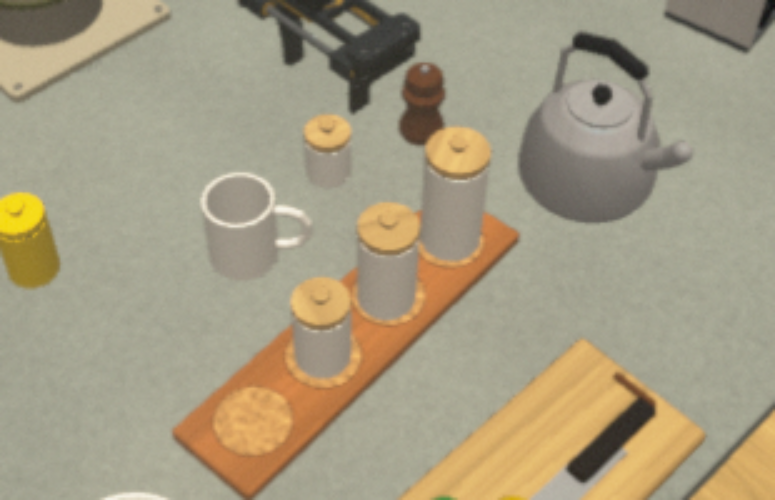

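Three jars stand centred, and the gripper is over the s knob at crop (327,125).

Emit:
servo_tool(commands="1 0 0 0.04 0 0 0; 1 0 0 0.08 0 0 0; 1 0 0 0.109 0 0 0; 1 0 0 0.109 0 0 0; -1 0 0 0.109 0 0 0; -1 0 0 0.109 0 0 0; -1 0 0 0.109 0 0 0; -1 0 0 0.109 0 0 0; -1 0 0 0.109 0 0 0; -1 0 0 0.109 0 0 0", grip_force=25)

```text
clock: 24.2
tcp_pos: [0.4446, 0.0749, 0.0247]
tcp_rot: [-0.0, 0.707, 0.707, 0.0]
contact_force: [-1.8, -0.1, 5.8]
width: 0.566
gripper_force: 25.0
```

Emit:
servo_tool(commands="-1 0 0 -0.02 0 0 0; -1 0 0 -0.06 0 0 0; -1 0 0 -0.12 0 0 0; -1 0 0 -0.17 0 0 0; -1 -0.05 0 -0.17 0 0 0; -1 -0.1 0 -0.17 0 0 0; -1 -0.16 0.02 -0.17 0 0 0; -1 -0.21 0.05 -0.17 0 0 0; -1 -0.268 0.09 -0.17 0 0 0; -1 -0.268 0.14 -0.17 0 0 0; -1 -0.268 0.192 -0.17 0 0 0; -1 -0.268 0.192 -0.17 0 0 0")

```text
clock: 25.7
tcp_pos: [0.6386, -0.1922, 0.1914]
tcp_rot: [-0.001, 0.706, 0.708, -0.002]
contact_force: [-1.0, 0.4, -2.1]
width: 0.568
gripper_force: 25.0
```

Emit:
servo_tool(commands="-1 0 0 0.04 0 0 0; -1 0 0 0.09 0 0 0; -1 0 0 0.125 0 0 0; -1 0 0 0.135 0 0 0; -1 0 0 0.141 0 0 0; -1 0 0 0.145 0 0 0; -1 0 0 0.148 0 0 0; -1 0 0 0.15 0 0 0; -1 0 0 0.15 0 0 0")

```text
clock: 26.82
tcp_pos: [0.6365, -0.1932, 0.0446]
tcp_rot: [0.0, 0.707, 0.707, 0.0]
contact_force: [-0.4, -1.0, -2.0]
width: 0.568
gripper_force: 25.0
```

Emit:
servo_tool(commands="-1 0 0 0.0007 0 0 0; -1 0 0 0.0014 0 0 0; -1 0 0 0.002 0 0 0; -1 0 0 0.002 0 0 0")

```text
clock: 27.32
tcp_pos: [0.6365, -0.1933, 0.0429]
tcp_rot: [-0.0, 0.707, 0.707, 0.0]
contact_force: [-3.1, 0.9, 4.2]
width: 0.564
gripper_force: 25.0
```

Release, rise, and move clear for a final look.

Emit:
servo_tool(commands="0.5 0 0 0 0 0 0; 0.7 0 0 0 0 0 0; 1 0 0 0 0 0 0; 1 0 0 0 0 0 0; 1 0 0 0 0 0 0; 1 0 0 -0.03 0 0 0; 1 0 0 -0.08 0 0 0; 1 0 0 -0.13 0 0 0; 1 0 0 -0.18 0 0 0; 1 0 0 -0.22 0 0 0; 1 0 -0.05 -0.22 0 0 0; 1 0 -0.1 -0.22 0 0 0")

```text
clock: 28.82
tcp_pos: [0.5355, -0.194, 0.2627]
tcp_rot: [0.001, 0.707, 0.707, -0.0]
contact_force: [-1.6, 0.0, 2.4]
width: 1.0
gripper_force: 0.0
```

Emit:
servo_tool(commands="1 -0.05 -0.03 0 0 0 0; 1 -0.1 -0.06 0 0 0 0; 1 -0.15 -0.1 0 0 0 0; 1 -0.15 -0.1 0 0 0 0; 1 -0.15 -0.1 0 0 0 0")

```text
clock: 29.45
tcp_pos: [0.4366, -0.3431, 0.2625]
tcp_rot: [-0.0, 0.707, 0.707, 0.0]
contact_force: [0.4, 0.4, 0.3]
width: 0.996
gripper_force: 0.0
```

```bash
python3 - <<'E'
from h import *
f=grab("scene"); save(f,"f.png"); t=grab("top"); cv2.imwrite("pics/g.png",cv2.resize(t["pixels"][120:240,130:400,::-1],None,fx=2.9,fy=2.9))
P=[(.6105,.0907),(.619,-.004),(.628,-.0985),(.6365,-.193)]
T=[(.6081,.0921),(.6169,-.0025),(.6256,-.0971),(.6343,-.1917)]
hs=cv2.cvtColor(t["pixels"],cv2.COLOR_RGB2HSV); C=cloud(t)
for (x,y),h in zip(T,(.15,.128,.106,.084)):
    m=(np.abs(C[...,2]-h)<.006)&(np.hypot(C[...,0]-x,C[...,1]-y)<.045)
    if m.any(): print(m.sum(),(C[m].mean(0)[:2]-[x,y]).round(4))
E
```

```text
290 [ 0.0016 -0.0003]
244 [ 0.0022 -0.0057]
197 [ 0.0014 -0.0017]
153 [0.0003 0.002 ]
```

View pics/f.png

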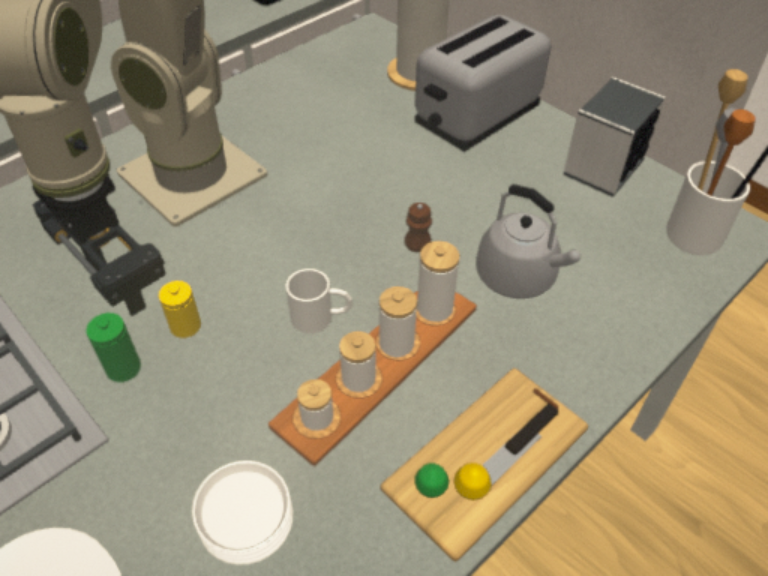

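View pics/g.png

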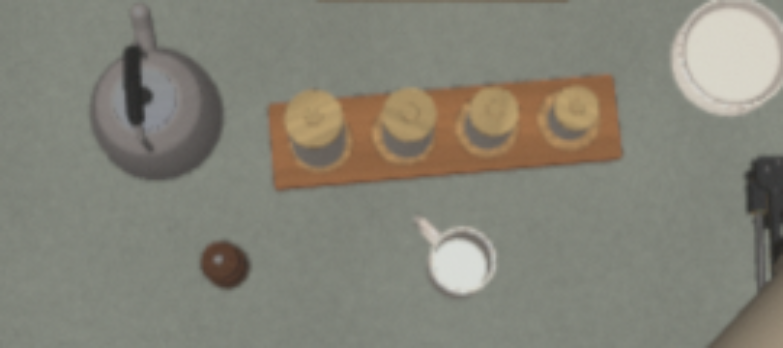

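```bash
python3 - <<'E'
from h import *
T=[(.6081,.0921),(.6169,-.0025),(.6256,-.0971),(.6343,-.1917)]
S=[(.6133,.0892),(.6219,-.0054),(.6305,-.1),(.6391,-.1946)]
for n,P in(("top",T),("scene",S)):
    t=grab(n); hs=cv2.cvtColor(t["pixels"],cv2.COLOR_RGB2HSV); 
    for (x,y),h,d in zip(P,(.15,.128,.106,.084),(62,58,54,50)):
        a=np.linspace(0,2*np.pi,60); D=d/2000
        # expected lid disc centre in pixels; wood mask within slightly bigger disc, against dim board by value (Otsu)
        q=np.c_[x+D*1.15*np.cos(a),y+D*1.15*np.sin(a),0*a+h]
        u=cv2.projectPoints(q,np.array(t["rvec"],float),t["t"],t["K"],t["d"])[0].reshape(-1,2)
        k=np.zeros(hs.shape[:2],np.uint8); cv2.fillPoly(k,[u.round().astype(np.int32)],255)
        m=((hs[...,0]>=14)&(hs[...,0]<=26)&(hs[...,1]>70)&(k>0)).astype(np.uint8)
        c=max(cv2.findContours(m,0,cv2.CHAIN_APPROX_NONE)[0],key=cv2.contourArea); e=cv2.fitEllipse(c)
        print(n,d,((plane(t,[e[0]],h)[0][:2]-[x,y])*1000).round(1),np.round(e[1],1))
E
```

```text
top 62 [-0.2  0.6] [19.  22.7]
top 58 [ 0.1 -1.8] [17.5 21.8]
top 54 [ 1.5 -0.6] [17.2 19.5]
top 50 [ 0.7 -0.3] [15.4 18.2]
scene 62 [-1.4  0.4] [20.6 26.6]
scene 58 [ 0.1 -3.5] [20.5 25.7]
scene 54 [-0.3  0.7] [20.1 26.3]
scene 50 [-1.1  1.5] [20.3 24.6]
```

All four jars are upright within about 3 mm of their pad centres, in descending order from the kettle. The mug and mill haven't moved, so I'm handing in.

```bash
python3 -c "
from rig import bot; print(bot.close_job())"
```

```text
the job is handed in; nothing more can be done
None
```

The job is handed in at about 29.6 s: all four canisters stand upright on their cork pads, tallest by the kettle to shortest by the bowls, each within about 3 mm of centre, and the mug and pepper mill were left alone.

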